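# Lay the sample jar down on the tip-down rest

## Robot

A 6-joint arm with a two-finger parallel gripper is mounted at the origin on a cart in front of the work surface, level with it; the furniture and walls round the work are solid. World frame = base frame: x ahead of the robot, y to its left, z up, the work surface at z = 0. Lengths are in m, angles in degrees, forces in N, time in s.
With the tool pointing down it reaches from about 0.375 to 0.9 m from the base axis. Payload 3.1 kg.
Tool frame: the origin (TCP) lies on the centre line of the jaws, within the pads' length; the fingertips stand 17 mm ahead of it and the grasp point (between the pads) lies 2 mm behind it; y points along the fingers, x is the direction in which the jaws open and shut, and the axes are right-handed (so a half turn about y gives the same grasp; the last joint's range is limited). The gripper opens to 87 mm and grips with 3 to 60 N. Pads are 19 mm wide; open, the fingers measure 117 mm over their backs; the gripper's body (75 mm by 190 mm) begins 51 mm behind the grasp point.
Start: joints at [-78.982, 30.224, 82.088, -0, 67.689, -10.227], TCP at [0.226, -0.582, 0.24] pointing down, gripper open.
Joint ranges: [-176.69, 176.69], [-43.24, 126.21], [12.49, 139.97], [-82, 262], [0, 151.66], [-163.58, 163.58]. Speed limits (degrees/s): [159.86, 159.86, 180, 180, 180, 180].

## Interface

Orientations are given as a 3x3 rotation matrix whose columns are the frame's x, y, z axes.
In Python, from rig import read_state, capture, camera_info, hand_in, trace, tip_of gives the robot as it stands.
- The arm moves only by the tool jog_arm, never from a script. Its argument "steps" is a list of rows, each an object with "fingers": the opening in per cent of the stroke, from 0 (shut) to 100 (fully open); "delta_pos": the shift along the world's x, y, z in mm, a list of three; "turn": the turn about the world's z in degrees. A call has 1 to 20 rows; each row is the pose to reach, as a shift and turn from the pose commanded when the call began; what a row does not reach only later rows make up. A row lasts 1/12 s, in which the tool goes at most 41.7 mm and 7.16 degrees, less where a joint would pass 70% of its speed; a pose out of reach is approached as far as the arm can. A call with a gripper value outside its range is refused whole. The fingers move at their own pace and stop on an object; the grip force is fixed at half the most. Time passes only in rows, so rows that repeat a pose let the fingers close. It gives the time, the measured TCP pose, the force and the opening at its end, in the units of the state.
- read_state(): the state, without advancing time (a new reading comes with each control period).
- capture(name): name is "side" or "top" or "wrist"; returns the picture (420x560x3 uint8, red, green, blue); there is no depth.
- camera_info(name): a dict with "fov_y" (degrees; the focal length in pixels is half the picture's height over the tangent of half this angle, whatever the lens; pixels are square), "cx", "cy" (the principal point, pixels), "view" (4x4, takes a point from world to camera coordinates); the wrist camera has in their place "tool_from_camera" (4x4, takes a point from camera to tool coordinates, whose origin is the TCP and whose axes are the tool frame's). Camera axes: x right, y down, z forward; pixel columns grow to the right and rows downward; lengths in m; the calibration is good to about 2 mm. A picture is of the moment at which its call begins: read the wrist's pose just before it. camera_info takes no time and is no camera call.
- hand_in(): hands the job in, once; it reports no verdict.
Trained networks look in the newest picture that a camera, given by its name, has taken for a name from the list of things; names that differ only in an ending like _2 or _b are one class to them, and where a whole thing is asked for, a point or a joint stands for the part that bears it (a point fixed in the world has none). Each returns a list of dicts, best first, with "confidence" (0 to 1); they miss things now and then, are a little off and sometimes report something else, mostly with a low value. They report only what shows in the picture. A call takes as long as a camera call. They do not tell look-alikes from the thing itself.
- trace(target, camera): "mask" (420x560 bool, what is visible of it).
- tip_of(target, camera): "position" ([x, y, z] in m, in world coordinates, good to about 4 mm: a listed point, or the origin of a listed thing).
The state is a dict: "time_s": time; "joint_positions": joint angles; "qvel": joint speeds; "tau": joint torques, N m; "position": TCP position; "tcp_rot": TCP orientation; "force": force on the tool from outside, world axes, zero at the start; "moment": the same for the moment, N m; "opening": opening from 0.0 (shut) to 1.0 (fully open).
Only numpy, scipy, OpenCV 4.12 (cv2) and the standard library are available. Lean on these libraries where they do the work, as an engineer would, in place of code of your own. Each camera call takes 0.05 s, during which the arm holds its last target.

## Task

Lay the tall sample jar that stands on the tip-down rest gently on its side, so that its settled sample is not shaken up: with a fingertip slide it along the pad until its foot meets the raised hinged board, then push its top over so that it leans on the board, and keep pushing jar and board down together, slowly, until the board is fully down and the jar lies along it, lid away from the robot. Only push, and gently: do not grip or lift the jar, do not let it fall or rock back, and leave the things standing around alone.

Things in the scene. Friction and masses are not known exactly. Their poses are not given: they have to be found in the camera images.
- rest: Fixed tip-down rest: aluminium base 245 x 116 x 12 mm. Origin on the table under its board's hinge line; x points away from the robot (yaw up to 0.35 rad), the way the jar is tipped; y along the hinge. A black rubber foot pad, on which the jar stands, covers x = -98 to -1 mm, y = +-50 mm, top at z = 20 mm. Steel brackets end the hinge (y = +-52 mm, up to z = 31 mm).
- board (a joint): Angle of the plywood board about the hinge line, rad: 0 upright, 1.571 down on its stop, level with the foot pad; starts at 0.12 to 0.35. 92 mm wide, 134 mm long, 8 mm thick; its face passes through the hinge line. The hinge is stiff (0.35 N m): the board stays where it is put, also under the jar, and must be pushed down.
- board_edge (a point): Middle of the board's free edge, on its face, 134 mm from the hinge; z points along the board away from the hinge. Two lips 14 mm high run along the face, 64 mm apart, from 21 mm above the hinge to the end; they keep the jar from rolling off.
- jar: The tall sample jar: closed white plastic cylinder with screw lid, diameter 68 mm, height 109 mm, 0.13 to 0.21 kg. Origin at the centre of its underside, z along its axis to the lid. Starts upright on the foot pad, the front of its foot 17 to 28 mm short of the hinge line, within 5 mm of the pad's middle. Pushed below 40 mm over its foot it slides; pushed near its top it tips.
- hinge (a point): Middle of the hinge line: 20 mm above the table, level with the pad; the jar's front lower edge comes here and the jar turns about it.
- jar_lid (a point): Centre of the top of the tall jar's lid, 109 mm from the underside.
- shaker (a point): Foot, on the table, of the middle of the fixed sieve shaker right of the rest: base 380 mm in x, 300 mm in y, tower of sieves 210 mm in diameter from 120 to 530 mm up, rods and nuts to 705 mm. An arm coming from the right must swing round the robot's side of it, drawn in.
- short_jar: Bystander: shorter jar, 60 mm in diameter, 84 mm tall, standing on the table beyond the rest. Origin at its underside.
- weight: Bystander: metal calibration weight with a knob, 35 mm in diameter, 46 mm tall, left of the rest. Origin at its underside.
- tin: Bystander: round lidded tin, 62 mm in diameter, 30 mm tall, left of the rest. Origin at its underside.
Mind the look-alikes: they are no part of the job. What is meant by the jar is not blue or yellow, and is the larger of those in its own colour.

How it is judged (in metres and radians):
On the way, in this order (a step that is already met when the one before it is completed fails the run):
1. the jar, still upright, has its foot up against the board (front of its foot within 9 mm of the hinge line) (x of jar in the frame of rest above -0.043 m and angle between jar's own z axis and vertical below 0.35 rad), for 0.1 s.
2. the jar lies back on the board while the board is part-way down (value of joint board between 0.6 and 1.3 rad and angle between jar's own z axis and vertical above 0.5 rad and angle between the z axis of jar and the z axis of board_edge, either way round below 0.3 rad), for 0.1 s.
At the end, for the whole second after the job is handed in: The board is fully down (over 1.50 rad) and the jar lies at rest along it, level within 0.1 rad, lid away from the robot, its underside between 20 mm before and 30 mm beyond the hinge line, both its ends within 20 mm of the board's middle line; the bystanders are within 20 mm of where they stood (value of joint board above 1.5 rad and angle between jar's own z axis and vertical between 1.47 and 1.67 rad and x of jar in the frame of rest between -0.02 and 0.03 m and x of jar_lid in the frame of rest above 0.085 m and y of jar in the frame of rest between -0.02 and 0.02 m and y of jar_lid in the frame of rest between -0.02 and 0.02 m and z of jar in the frame of rest below 0.065 m and linear speed of jar below 0.02 m/s and angular speed of jar below 0.2 rad/s and distance of each of short_jar, weight, tin from where it was at the start of the episode below 0.02 m); the robot touches nothing.
It fails at once if the jar falls, rocks back or is knocked (it turns faster than 3 rad/s) (angular speed of jar above 3 rad/s).
It fails at once if the jar is lifted (its underside's centre over 75 mm, or its lid's centre over 165 mm, above the table) (height (world z) of jar above 0.075 m or height (world z) of jar_lid above 0.165 m).
It fails at once if the jar is gripped or pressed hard (fingers on it with over 35 N) (contact force between the fingers and jar above 35 N).
It fails at once if a bystander is disturbed (distance of any of short_jar, weight, tin from where it was at the start of the episode above 0.02 m).
It also fails if it takes over 50 s, if anything falls off the work surface, if the arm or the gripper's body presses on something with over 40 N, if the wrist force passes 120 N, or if a joint passes its speed limit or range.

## Working session

There is one attempt and no reset: what is moved stays moved. The work goes in short steps, Python scripts to look and compute and a tool call to move; the robot and the scene stay as the last step left them, time stands still between calls to the robot, and variables do not carry over. Pictures are saved under pics/ and viewed, and the job is handed in when it is done.

Besides the shell and the picture viewer there is one more tool, called after "Emit:" as name(argument=value, ...) on one line, values as JSON. jog_arm: Moves the arm, as the interface text tells. Its arguments: {"type":"object","properties":{"steps":{"type":"array","items":{"type":"object","properties":{"fingers":{"type":"number"},"delta_pos":{"type":"array","items":{"type":"number"}},"turn":{"type":"number"}}}}},"required":["steps"]}

```bash
ls; mkdir -p pics
python3 - <<'E'
from rig import *
import cv2,numpy as np
s=read_state();print({k:np.round(v,3).tolist() for k,v in s.items()})
for c in ["side","top"]:
    im=capture(c);cv2.imwrite(f"pics/{c}0.png",im[:,:,::-1])
    i=camera_info(c);print(c,i["fov_y"],i["cx"],i["cy"],np.round(i["view"],3).tolist())
    for t in ["rest","board","board_edge","jar","hinge","jar_lid","shaker","short_jar","weight","tin"]:
        try: print(t,[(np.round(d["position"],4).tolist(),round(d["confidence"],2)) for d in tip_of(t,c)])
        except Exception as e: print(t,e)
E
```

```text
pics
{'time_s': 0.0, 'joint_positions': [-78.983, 30.28, 82.155, 0.001, 67.688, -10.23], 'qvel': [-0.058, 0.036, 0.065, 0.104, 0.086, 0.004], 'tau': [-0.001, -44.005, -17.659, 0.063, 0.058, -0.0], 'position': [0.226, -0.582, 0.239], 'tcp_rot': [[0.362, -0.0, 0.932], [-0.932, 0.002, 0.362], [-0.002, -1.0, 0.0]], 'force': [-0.26, 0.486, -0.743], 'moment': [-0.003, 0.009, -0.013], 'opening': 1.003}
side 42.81775363808182 291.4854368097753 208.36152331861837 [[-0.364, -0.931, 0.017, 0.328], [-0.641, 0.238, -0.73, 0.463], [0.675, -0.276, -0.684, 0.791], [0.0, 0.0, 0.0, 1.0]]
rest [([0.5693, 0.186, -0.0006], 0.98), ([0.5764, 0.1846, 0.0235], 0.19)]
board it knows: board_edge, hinge, jar, jar_lid, rest, shaker, short_jar, tin, weight
board_edge [([0.6035, 0.1947, 0.1526], 0.62), ([0.4811, 0.2868, 0.0005], 0.35)]
jar [([0.4596, 0.3807, 0.0054], 0.86), ([0.5169, 0.1676, 0.021], 0.79), ([0.5558, 0.0449, -0.0013], 0.7), ([0.6912, 0.3525, -0.0019], 0.56)]
hinge [([0.577, 0.1852, 0.02], 0.75)]
jar_lid [([0.4601, 0.3784, 0.0775], 0.91), ([0.5165, 0.1675, 0.1308], 0.76), ([0.6908, 0.3535, 0.1105], 
[... 354 characters left out ...]
.987, 1.058], [0.0, 0.0, 0.0, 1.0]]
rest [([0.5707, 0.1834, -0.0024], 0.74), ([0.5743, 0.1893, 0.0223], 0.39)]
board it knows: board_edge, hinge, jar, jar_lid, rest, shaker, short_jar, tin, weight
board_edge [([0.6045, 0.1967, 0.1505], 0.78)]
jar [([0.5564, 0.0411, -0.0], 0.8), ([0.6962, 0.3493, 0.0005], 0.73), ([0.5204, 0.1632, 0.0223], 0.68), ([0.4525, 0.378, 0.0026], 0.56)]
hinge [([0.5743, 0.1879, 0.0219], 0.96)]
jar_lid [([0.6936, 0.349, 0.1122], 0.84), ([0.4558, 0.3857, 0.0793], 0.81), ([0.5582, 0.0434, 0.0693], 0.7), ([0.5152, 0.1634, 0.1248], 0.59)]
shaker []
short_jar [([0.7808, 0.2133, 0.0009], 0.8)]
weight [([0.5729, 0.3276, -0.0033], 0.57)]
tin [([0.4793, 0.2908, -0.0063], 0.73)]
```

View pics/side0.png

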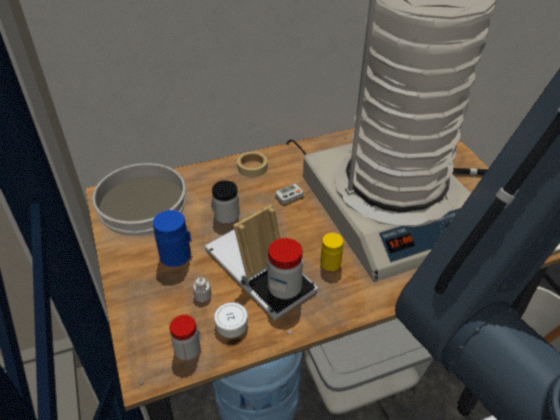

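View pics/top0.png

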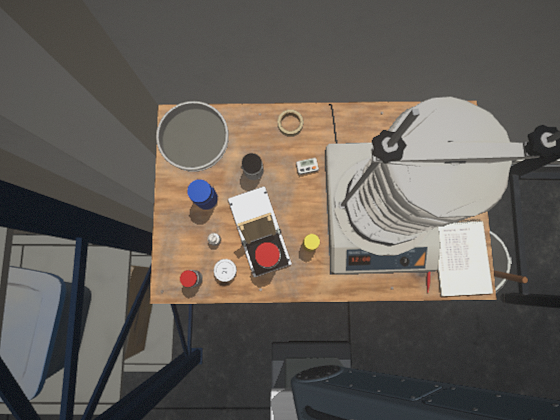

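Candidates for the jar are the red-lidded jar on the rest (side 286,268; top 267,255), the small red-lidded one (side 184,337; top 190,278), blue (side 172,238), yellow (side 332,252) and the black-lidded short jar (side 226,202). By the description it is the larger red-lidded one, standing on the rest. I'll check that in a close crop and measure the yaw.

Run:
```python
import cv2
a=cv2.imread("pics/side0.png")[190:325,195:345];b=cv2.imread("pics/top0.png")[175:290,215:335]
cv2.imwrite("pics/side0c.png",cv2.resize(a,None,fx=5,fy=4.4,interpolation=cv2.INTER_CUBIC) if 0 else cv2.resize(a,None,fx=4,fy=4,interpolation=cv2.INTER_CUBIC))
cv2.imwrite("pics/top0c.png",cv2.resize(b,None,fx=5,fy=5,interpolation=cv2.INTER_CUBIC))
```

```text
(no output)
```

View pics/side0c.png

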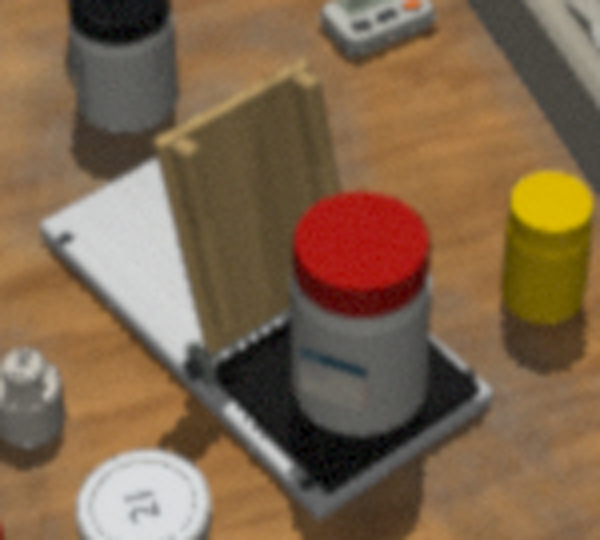

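View pics/top0c.png

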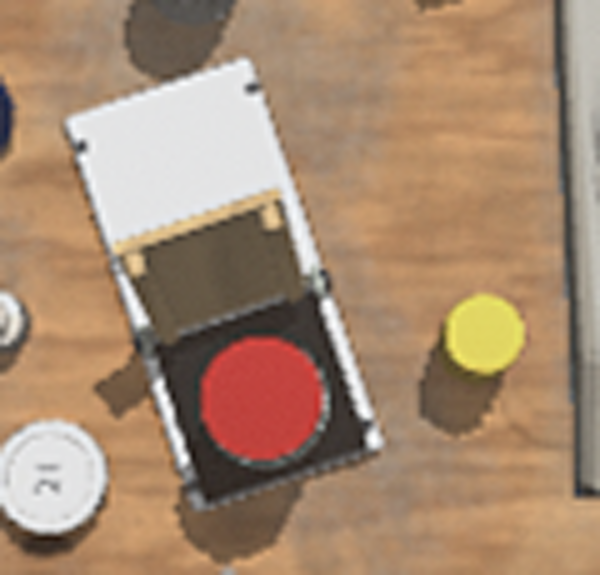

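The crops show the large white jar with a red lid standing on the black pad (side 286,268; top 267,255), so the choice is right. Next I'll get the rest pose from its corners.

```bash
cat > h.py <<'E'
import numpy as np
from rig import camera_info
def ray(c,u,v,z):
    i=camera_info(c);f=210/np.tan(np.radians(i["fov_y"])/2);V=np.array(i["view"]);R=V[:3,:3];t=V[:3,3]
    o=-R.T@t;d=R.T@np.array([(u-i["cx"])/f,(v-i["cy"])/f,1]);return o+d*(z-o[2])/d[2]
def proj(c,p):
    i=camera_info(c);f=210/np.tan(np.radians(i["fov_y"])/2);q=np.array(i["view"])@np.append(p,1)
    return np.array([f*q[0]/q[2]+i["cx"],f*q[1]/q[2]+i["cy"]])
E
python3 - <<'E'
from h import *
T=[ray("top",215+u/5-.4,175+v/5-.4,.012) for u,v in [(67,125),(250,60),(382,448),(195,508)]]
for p in T: print(p.round(4))
lf,rf,rn,ln=T
S=[ray("side",195+u/4-.4,190+v/4-.4,.012) for u,v in [(43,225),(490,395),(318,512)]]
for p in S:print("s",p.round(4))
g=lambda a,b:(np.arctan2((a-b)[1],(a-b)[0]),np.linalg.norm(a-b))
print(g(lf,ln),g(rf,rn),g(rf,lf),g(rn,ln));print("side",g(S[0],S[2]),g(S[1],S[2]))
print("base centre",sum(T)/4)
# lid ellipse centre
print("lid top",ray("top",215+263/5-.4,175+399/5-.4,.129)," side",ray("side",195+361/4-.4,190+242/4-.4,.129))
print("foot front corner side hinge brackets: L",ray("top",215+145/5,175+342/5,.031),"R",ray("top",215+320/5,175+283/5,.031))
print("shaker left edge", ray("top",328,143,.1)," near",ray("top",332,273,.05),ray("top",437,273,.05))
E
```

```text
[0.6859 0.2847 0.012 ]
[0.7248 0.1767 0.012 ]
[0.4957 0.0998 0.012 ]
[0.4619 0.2071 0.012 ]
s [0.687  0.2855 0.012 ]
s [0.4938 0.1036 0.012 ]
s [0.4576 0.2096 0.012 ]
(np.float64(0.33359462788222405), np.float64(0.23699977211606535)) (np.float64(0.32361847978152913), np.float64(0.24169441664285388)) (np.float64(-1.2248082989158986), np.float64(0.11487419864981237)) (np.float64(-1.2661740187520183), np.float64(0.11250145062496225))
side (np.float64(0.319563297931702), np.float64(0.24162887824965748)) (np.float64(-1.2417189847564825), np.float64(0.11203396354928541))
base centre [0.59207109 0.19207357 0.012     ]
lid top [0.5169679  0.16352609 0.129     ]  side [0.51520631 0.16652135 0.129     ]
foot front corner side hinge brackets: L [0.55437663 0.23387663 0.031     ] R [0.58788709 0.13391903 0.031     ]
shaker left edge [ 0.827988   -0.00410844  0.1       ]  near [ 0.46976302 -0.01283851  0.05      ] [ 0.46880267 -0.30321248  0.05      ]
```

Emit:
jog_arm(steps=[{"delta_pos": [-12,36,0],"turn": -1,"fingers": 25},{"delta_pos": [-23,71,0],"turn": -2.5,"fingers": 25},{"delta_pos": [-35,107,0],"turn": -2.5,"fingers": 25},{"delta_pos": [-47,143,0],"turn": -2.5,"fingers": 25},{"delta_pos": [-58,178,0],"turn": -2.5,"fingers": 25},{"delta_pos": [-70,214,0],"turn": -2.5,"fingers": 25},{"delta_pos": [-35,231,0],"turn": -2.5,"fingers": 25},{"delta_pos": [-2,250,0],"turn": -2.5,"fingers": 25},{"delta_pos": [28,273,0],"turn": -2.5,"fingers": 25},{"delta_pos": [57,299,0],"turn": -2.5,"fingers": 25},{"delta_pos": [83,328,0],"turn": -2.5,"fingers": 25},{"delta_pos": [106,358,0],"turn": -2.5,"fingers": 25},{"delta_pos": [126,391,0],"turn": -2.5,"fingers": 25},{"delta_pos": [142,426,0],"turn": -2.5,"fingers": 25},{"delta_pos": [156,462,0],"turn": -2.5,"fingers": 25},{"delta_pos": [165,499,0],"turn": -2.5,"fingers": 25},{"delta_pos": [171,537,0],"turn": -2.5,"fingers": 25},{"delta_pos": [174,575,0],"turn": -2.5,"fingers": 25},{"delta_pos": [173,613,0],"turn": -2.5,"fingers": 25},{"delta_pos": [168,652,0],"turn": -2.5,"fingers": 25}])

```text
time_s: 2.67
position: [0.3955, 0.0712, 0.24]
tcp_rot: [[0.321, 0.002, 0.947], [-0.947, -0.0, 0.321], [0.001, -1.0, 0.002]]
force: [0.7, -0.2, -0.7]
opening: 0.247
```

Emit:
jog_arm(steps=[{"delta_pos": [21,34,0]},{"delta_pos": [42,68,0]},{"delta_pos": [42,68,-40]},{"delta_pos": [42,68,-80]},{"delta_pos": [42,68,-115]},{"delta_pos": [42,68,-145]},{"delta_pos": [42,68,-160]},{"delta_pos": [42,68,-160]},{"delta_pos": [42,68,-160]}])

```text
$.steps[0]: bad value
```

```bash
cat > look.py <<'E'
import sys,cv2,numpy as np
from rig import *
n=sys.argv[1]
s=read_state();print(round(s["time_s"],2),np.round(s["position"],4),np.round(s["force"],2),round(s["opening"],3))
b=capture("side")[150:330,150:390];cv2.imwrite(f"pics/{n}.png",cv2.resize(b[:,:,::-1],None,fx=3,fy=3,interpolation=cv2.INTER_CUBIC))
H=np.array([.573,.1855,.02]);c,s_=np.cos(.327),np.sin(.327)
for t in ["jar","jar_lid","board_edge","hinge"]:
    for d in tip_of(t,"side"):
        p=np.array(d["position"])-H;q=np.array([c*p[0]+s_*p[1],-s_*p[0]+c*p[1],p[2]])*1000
        if abs(q[1])<50 and abs(q[0])<200: print(t,q.round(1),round(d["confidence"],2))
E
python3 look.py a1
```

```text
2.67 [0.3955 0.0712 0.24  ] [ 0.74 -0.21 -0.67] 0.247
jar [-58.7  -0.9   0.2] 0.71
jar_lid [-57.3   2.  107.6] 0.74
board_edge [ 30.5  -0.7 134. ] 0.66
hinge [ 5.3 -0.6  1. ] 0.89
```

View pics/a1.png

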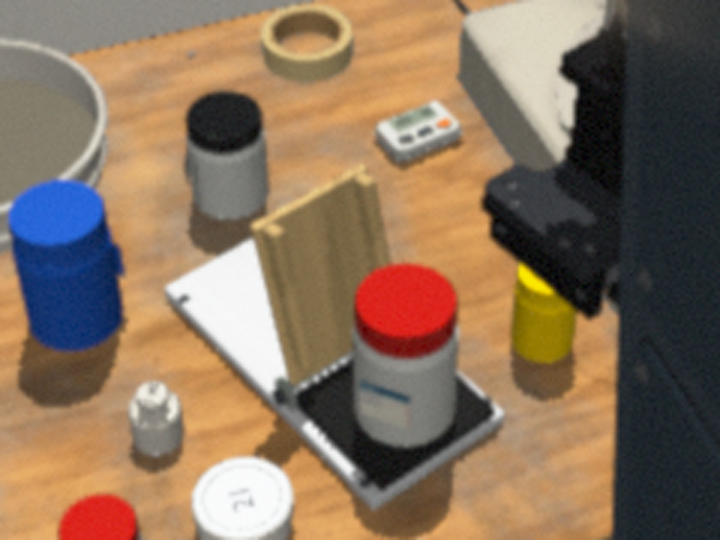

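The jog was refused because every row needs all its keys. The scene is untouched: the jar is still upright on the pad (crop 405,370).

Emit:
jog_arm(steps=[{"delta_pos": [21,34,0],"turn": 0,"fingers": 25},{"delta_pos": [42,68,0],"turn": 0,"fingers": 25},{"delta_pos": [42,68,-40],"turn": 0,"fingers": 25},{"delta_pos": [42,68,-80],"turn": 0,"fingers": 25},{"delta_pos": [42,68,-115],"turn": 0,"fingers": 25},{"delta_pos": [42,68,-145],"turn": 0,"fingers": 25},{"delta_pos": [42,68,-160],"turn": 0,"fingers": 25},{"delta_pos": [42,68,-160],"turn": 0,"fingers": 25},{"delta_pos": [42,68,-160],"turn": 0,"fingers": 25}])

```text
time_s: 3.67
position: [0.437, 0.1359, 0.079]
tcp_rot: [[0.318, -0.002, 0.948], [-0.948, -0.0, 0.318], [-0.0, -1.0, -0.002]]
force: [0.2, -0.5, 0.8]
opening: 0.251
```

```bash
python3 look.py a2
```

```text
3.67 [0.437  0.1359 0.079 ] [ 0.21 -0.51  0.84] 0.251
jar_lid [-60.4  -0.7 110.1] 0.94
board_edge [ 31.   -3.5 133.9] 0.61
hinge [2.3 1.7 1. ] 0.79
```

View pics/a2.png

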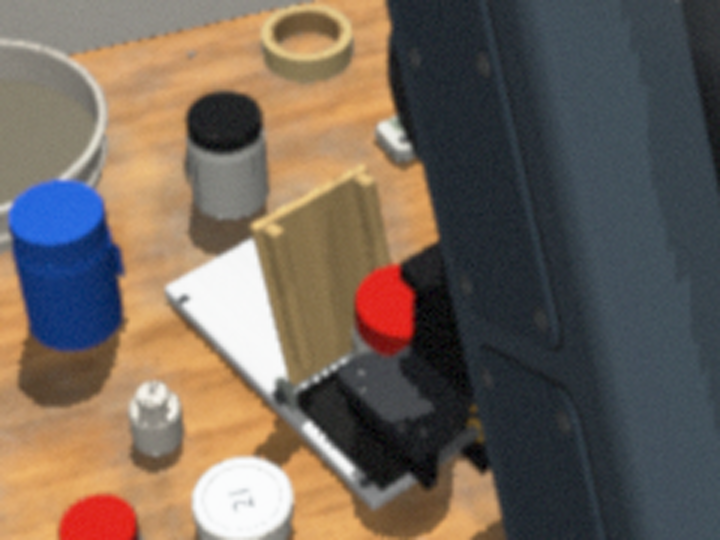

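Emit:
jog_arm(steps=[{"delta_pos": [7,4,0],"turn": 0,"fingers": 25},{"delta_pos": [14,6.5,0],"turn": 0,"fingers": 25},{"delta_pos": [21,9,0],"turn": 0,"fingers": 25},{"delta_pos": [26,10.5,0],"turn": 0,"fingers": 25},{"delta_pos": [30,12,0],"turn": 0,"fingers": 25},{"delta_pos": [34,13.5,0],"turn": 0,"fingers": 25},{"delta_pos": [36,14,0],"turn": 0,"fingers": 25},{"delta_pos": [36,14,0],"turn": 0,"fingers": 25}])

```text
time_s: 4.58
position: [0.473, 0.1517, 0.0794]
tcp_rot: [[0.322, 0.0, 0.947], [-0.947, 0.0, 0.322], [0.0, -1.0, 0.0]]
force: [0.3, 0.2, -1.0]
opening: 0.252
```

```bash
python3 look.py a3
python3 - <<'E'
from rig import *
import cv2
for c in ["wrist","top"]:
    im=capture(c); cv2.imwrite(f"pics/a3{c}.png",im[:,:,::-1] if c=="wrist" else cv2.resize(im[175:290,215:335,::-1],None,fx=5,fy=5))
E
```

```text
4.58 [0.473  0.1517 0.0794] [ 0.3   0.19 -0.99] 0.252
jar [-60.2  -0.5  -0.3] 0.57
jar [ 31.5  -0.8 132.2] 0.42
jar_lid [ -2.3   3.  -20. ] 0.26
board_edge [ 33.1   1.2 131.5] 0.93
hinge [ 4.5 -0.5  0.4] 0.77
```

View pics/a3.png

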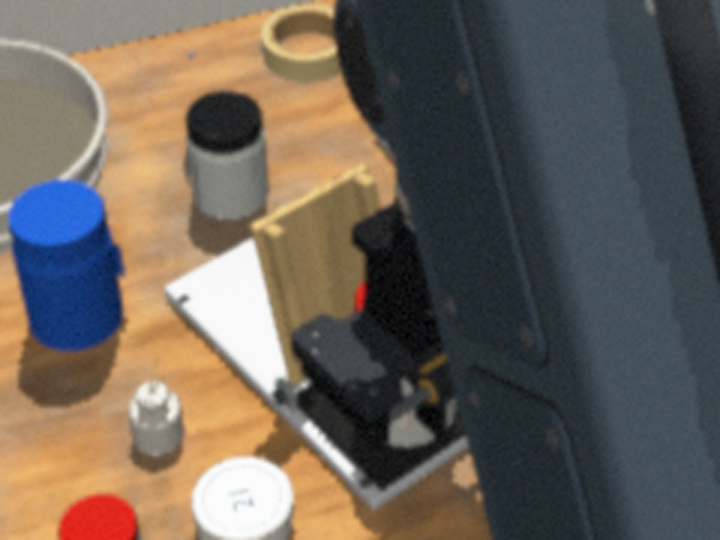

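View pics/a3wrist.png

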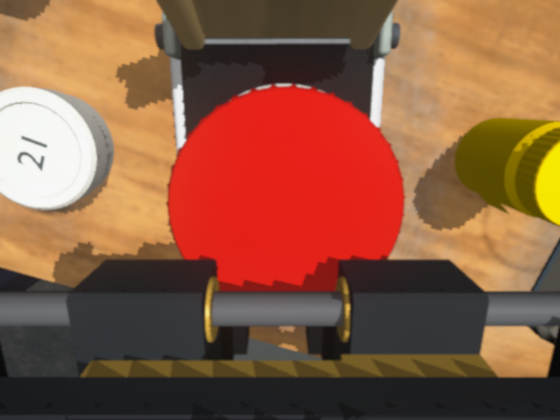

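View pics/a3top.png

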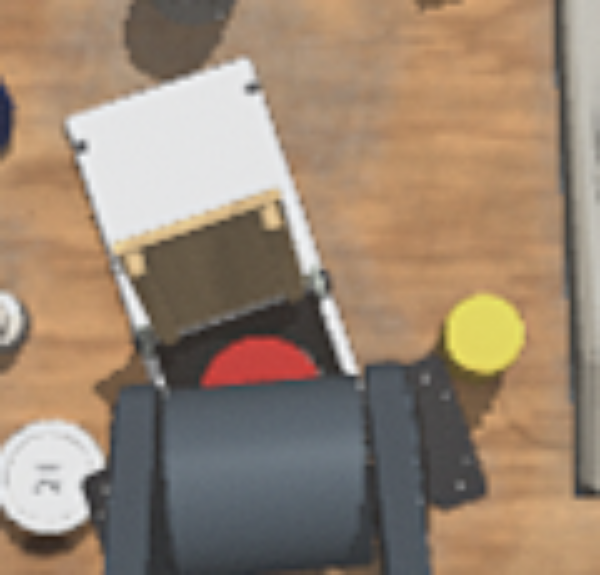

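Emit:
jog_arm(steps=[{"delta_pos": [1.5,-1,0],"turn": 0,"fingers": 25},{"delta_pos": [2.5,-0.8,0],"turn": 0,"fingers": 25},{"delta_pos": [3.5,-0.5,0],"turn": 0,"fingers": 25},{"delta_pos": [4.5,-0.2,0],"turn": 0,"fingers": 25},{"delta_pos": [5.5,0.2,0],"turn": 0,"fingers": 25},{"delta_pos": [6.5,0.5,0],"turn": 0,"fingers": 25},{"delta_pos": [8,1,0],"turn": 0,"fingers": 25},{"delta_pos": [9.5,1.5,0],"turn": 0,"fingers": 25},{"delta_pos": [11,2,0],"turn": 0,"fingers": 25}])

```text
time_s: 5.68
position: [0.4833, 0.1536, 0.0795]
tcp_rot: [[0.321, -0.001, 0.947], [-0.947, -0.0, 0.321], [-0.0, -1.0, -0.001]]
force: [-0.7, -0.4, 0.7]
opening: 0.253
```

```bash
cat > wl.py <<'E'
import sys,cv2,numpy as np
from rig import *
s=read_state();p=np.array(s["position"])-[.573,.1855,.02]
print(round(s["time_s"],2),"TCP rest",np.round([.947*p[0]+.321*p[1],-.321*p[0]+.947*p[1],p[2]],4),"F",np.round(s["force"],2))
cv2.imwrite(f"pics/{sys.argv[1]}.png",capture("wrist")[:,:,::-1])
E
python3 wl.py w1
```

```text
5.68 TCP rest [-0.0952 -0.0015  0.0595] F [-0.7  -0.36  0.69]
```

View pics/w1.png

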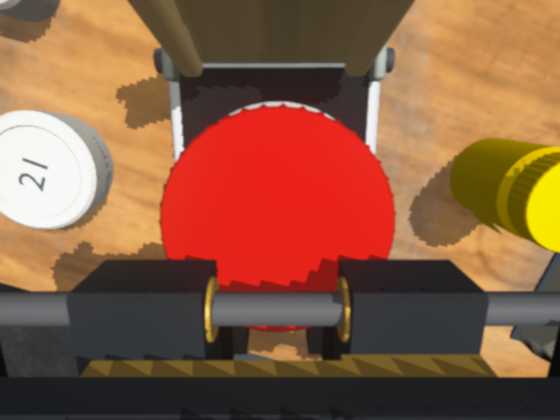

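Emit:
jog_arm(steps=[{"delta_pos": [1.2,0.4,0],"turn": 0,"fingers": 25},{"delta_pos": [2.4,0.8,0],"turn": 0,"fingers": 25},{"delta_pos": [3.6,1.2,0],"turn": 0,"fingers": 25},{"delta_pos": [4.8,1.6,0],"turn": 0,"fingers": 25},{"delta_pos": [6,2,0],"turn": 0,"fingers": 25},{"delta_pos": [7.2,2.4,0],"turn": 0,"fingers": 25},{"delta_pos": [8.4,2.8,0],"turn": 0,"fingers": 25},{"delta_pos": [9.6,3.2,0],"turn": 0,"fingers": 25}])

```text
time_s: 6.4
position: [0.4932, 0.1568, 0.0795]
tcp_rot: [[0.321, 0.0, 0.947], [-0.947, 0.0, 0.321], [-0.0, -1.0, 0.0]]
force: [-1.7, -0.9, 0.9]
opening: 0.249
```

```bash
python3 wl.py w2
```

```text
6.4 TCP rest [-0.0848 -0.0016  0.0595] F [-1.68 -0.85  0.87]
```

View pics/w2.png

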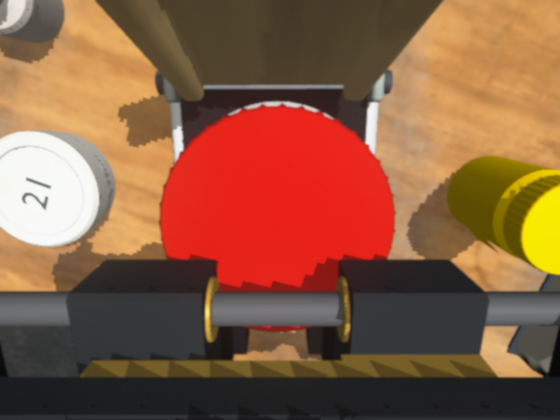

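Emit:
jog_arm(steps=[{"delta_pos": [1.2,0.4,0],"turn": 0,"fingers": 25},{"delta_pos": [2.4,0.8,0],"turn": 0,"fingers": 25},{"delta_pos": [3.6,1.2,0],"turn": 0,"fingers": 25},{"delta_pos": [4.8,1.6,0],"turn": 0,"fingers": 25},{"delta_pos": [6,2,0],"turn": 0,"fingers": 25},{"delta_pos": [7,2.4,0],"turn": 0,"fingers": 25},{"delta_pos": [7.6,2.6,0],"turn": 0,"fingers": 25}])

```text
time_s: 7.03
position: [0.5009, 0.1594, 0.0796]
tcp_rot: [[0.321, 0.0, 0.947], [-0.947, 0.0, 0.321], [0.0, -1.0, 0.0]]
force: [-1.3, -0.8, 0.2]
opening: 0.251
```

```bash
python3 wl.py w3
```

```text
7.03 TCP rest [-0.0766 -0.0016  0.0596] F [-1.3  -0.78  0.17]
```

View pics/w3.png

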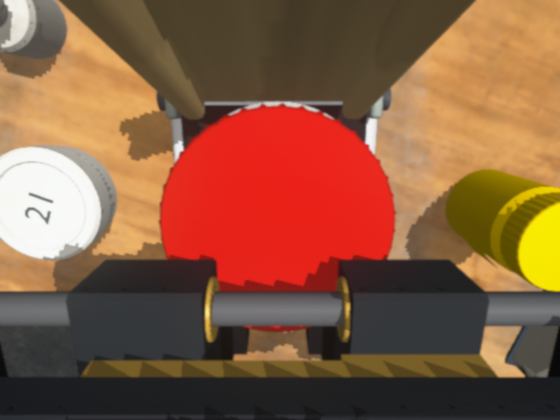

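Emit:
jog_arm(steps=[{"delta_pos": [0.6,0.2,0],"turn": 0,"fingers": 25},{"delta_pos": [1.2,0.4,0],"turn": 0,"fingers": 25},{"delta_pos": [1.8,0.6,0],"turn": 0,"fingers": 25},{"delta_pos": [2.4,0.8,0],"turn": 0,"fingers": 25},{"delta_pos": [3,1,0],"turn": 0,"fingers": 25}])

```text
time_s: 7.5
position: [0.5037, 0.1603, 0.0795]
tcp_rot: [[0.321, -0.0, 0.947], [-0.947, 0.0, 0.321], [-0.0, -1.0, -0.0]]
force: [-1.8, -0.3, 0.8]
opening: 0.248
```

```bash
python3 wl.py w4; python3 look.py a4
```

```text
7.5 TCP rest [-0.0737 -0.0016  0.0595] F [-1.82 -0.26  0.77]
7.55 [0.5038 0.1603 0.0796] [-1.83  0.19  1.02] 0.247
jar [-35.8   2.1  -0.2] 0.59
board_edge [ 31.6   0.8 134.8] 0.93
hinge [ 4.3 -4.3  1.2] 0.8
```

View pics/w4.png

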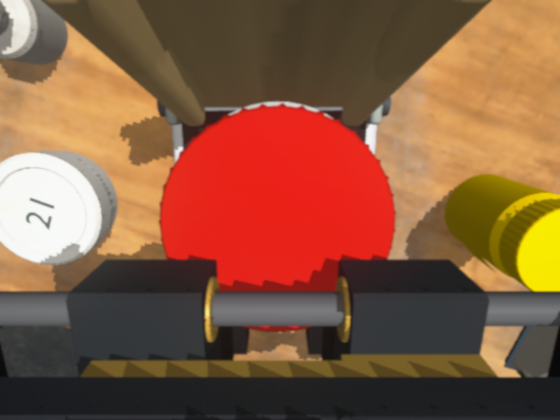

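Emit:
jog_arm(steps=[{"delta_pos": [0.6,0.2,0],"turn": 0,"fingers": 25},{"delta_pos": [1.2,0.4,0],"turn": 0,"fingers": 25},{"delta_pos": [1.8,0.6,0],"turn": 0,"fingers": 25},{"delta_pos": [2.2,0.8,0],"turn": 0,"fingers": 25}])

```text
time_s: 8.13
position: [0.5044, 0.1608, 0.0795]
tcp_rot: [[0.322, -0.003, 0.947], [-0.947, -0.001, 0.322], [-0.0, -1.0, -0.004]]
force: [-4.7, -2.2, 5.3]
opening: 0.249
```

```bash
python3 wl.py w5
```

```text
8.13 TCP rest [-0.0729 -0.0013  0.0595] F [-4.71 -2.24  5.3 ]
```

View pics/w5.png

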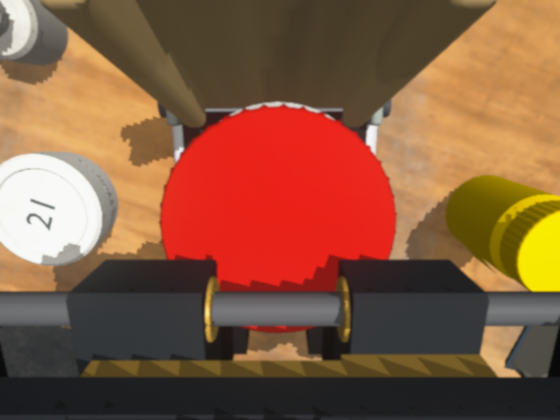

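The foot has met the board: the force jumped to 5 N and the tool stopped. I'll back off slowly, then go up for the tipping push.

Emit:
jog_arm(steps=[{"delta_pos": [-0.6,-0.2,0],"turn": 0,"fingers": 25},{"delta_pos": [-1.2,-0.4,0],"turn": 0,"fingers": 25},{"delta_pos": [-1.8,-0.6,0],"turn": 0,"fingers": 25},{"delta_pos": [-2.4,-0.8,0],"turn": 0,"fingers": 25},{"delta_pos": [-3,-1,0],"turn": 0,"fingers": 25},{"delta_pos": [-3.6,-1.2,0],"turn": 0,"fingers": 25},{"delta_pos": [-5,-1.7,0],"turn": 0,"fingers": 25},{"delta_pos": [-10,-3.4,0],"turn": 0,"fingers": 25},{"delta_pos": [-19,-6.4,0],"turn": 0,"fingers": 25},{"delta_pos": [-19,-6.4,0],"turn": 0,"fingers": 25}])

```text
time_s: 9.02
position: [0.4841, 0.1543, 0.0794]
tcp_rot: [[0.321, -0.004, 0.947], [-0.947, -0.0, 0.321], [-0.001, -1.0, -0.004]]
force: [-1.4, -0.3, -0.5]
opening: 0.248
```

```bash
python3 wl.py w6;python3 look.py a6
```

```text
9.02 TCP rest [-0.0942 -0.001   0.0594] F [-1.44 -0.28 -0.51]
9.07 [0.4853 0.1544 0.0795] [0.36 0.37 0.29] 0.25
jar [-32.1   0.2  -0.4] 0.74
board_edge [ 33.8  -4.  130.2] 0.88
hinge [ 1.9 -3.2  4. ] 0.65
```

View pics/w6.png

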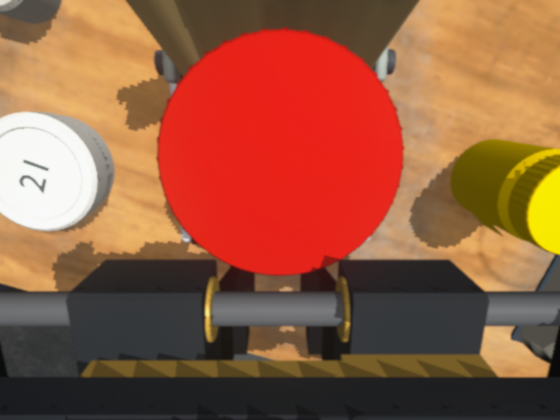

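View pics/a6.png

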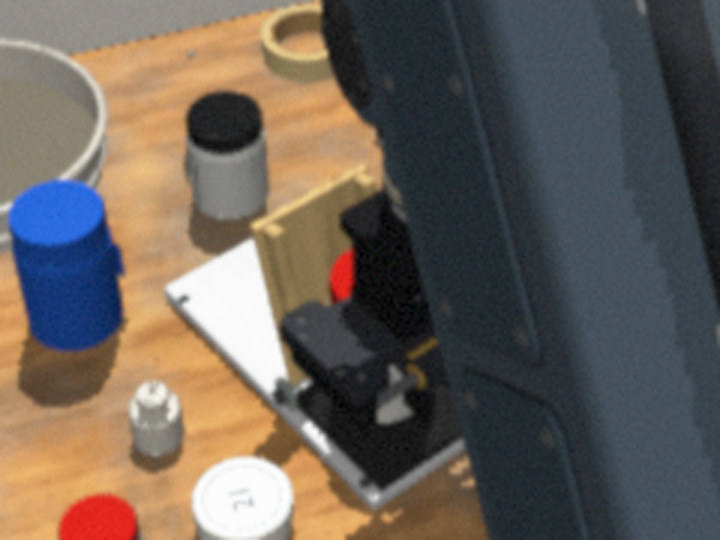

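Run:
```python
from rig import *
import numpy as np,cv2
i=camera_info("wrist");T=np.array(i["tool_from_camera"]);print(T.round(3).tolist())
f=210/np.tan(np.radians(i["fov_y"])/2)
s=read_state();R=np.array(s["tcp_rot"]);p=np.array([.4841,.1543,.0794])
e=np.array([.947,.321,0]);n=np.array([-.321,.947,0])
def pr(P):
    q=T[:3,:3].T@(R.T@(P-p)-T[:3,3]);return q[0]/q[2]*f+i["cx"],q[1]/q[2]*f+i["cy"]
for hx in (0,.003):
  for x0 in (-.034,):
    c=np.array([.573,.1855,0])+e*(hx+x0)-n*.001+[0,0,.129]
    pts=np.array([pr(c+.034*(np.cos(a)*e+np.sin(a)*n)) for a in np.linspace(0,6.28,200)])
    print(hx,pts.min(0),pts.max(0))
im=cv2.imread("pics/w6.png");m=cv2.inRange(im,(0,0,120),(60,60,255));cs=max(cv2.findContours(m,0,1)[0],key=cv2.contourArea);print(cv2.boundingRect(cs))
```

```text
[[1.0, -0.0, -0.0, 0.001], [0.0, -0.274, 0.962, -0.146], [-0.0, -0.962, -0.274, 0.075], [0.0, 0.0, 0.0, 1.0]]
0 [142.35509452  20.55964354] [405.95619701 284.32965385]
0.003 [141.19043595   6.30943331] [407.06846994 274.66076585]
(158, 27, 245, 249)
```

Emit:
jog_arm(steps=[{"delta_pos": [-2,-1,18],"turn": 0,"fingers": 25},{"delta_pos": [-2,-1,36],"turn": 0,"fingers": 25},{"delta_pos": [-2,-1.5,52],"turn": 0,"fingers": 25},{"delta_pos": [1,-0.8,52.5],"turn": 0,"fingers": 25},{"delta_pos": [6,0.8,52.5],"turn": 0,"fingers": 25},{"delta_pos": [11,2.5,52.5],"turn": 0,"fingers": 25},{"delta_pos": [14,3.5,52.5],"turn": 0,"fingers": 25},{"delta_pos": [16.5,4.4,52.5],"turn": 0,"fingers": 25},{"delta_pos": [18,4.9,52.5],"turn": 0,"fingers": 25},{"delta_pos": [18,4.9,52.5],"turn": 0,"fingers": 25}])

```text
time_s: 10.15
position: [0.5047, 0.1597, 0.1313]
tcp_rot: [[0.321, -0.002, 0.947], [-0.947, -0.0, 0.321], [-0.0, -1.0, -0.002]]
force: [-1.1, 0.7, -1.1]
opening: 0.249
```

```bash
python3 wl.py w7
```

```text
10.15 TCP rest [-0.073  -0.0025  0.1113] F [-1.13  0.65 -1.12]
```

View pics/w7.png

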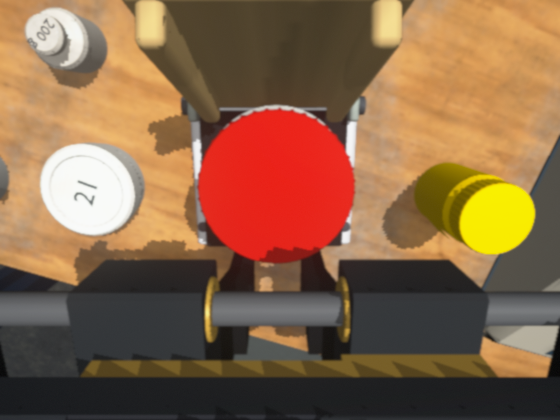

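```bash
cat > arc.py <<'E'
import numpy as np,sys
hx=2;b,s=63.5,95
x0,z0,y0=map(float,sys.argv[1:4]) # current TCP rest x mm, z mm(table), lateral shift
ths=np.linspace(float(sys.argv[4]),float(sys.argv[5]),int(sys.argv[6]))
for k,t in enumerate(ths):
    x=hx-b*np.cos(t)+s*np.sin(t)-9.5;z=b*np.sin(t)+s*np.cos(t)+37
    d=x-x0;l=y0*min(1,(k+1)/8)
    print(round(t,3),[round(.947*d-.321*l,1),round(.321*d+.947*l,1),round(z-z0,1)])
E
python3 arc.py -73 132 1.5 0.0 0.5 20
```

```text
0.0 [np.float64(1.8), np.float64(0.8), np.float64(0.0)]
0.026 [np.float64(4.2), np.float64(1.8), np.float64(1.6)]
0.053 [np.float64(6.5), np.float64(2.8), np.float64(3.2)]
0.079 [np.float64(8.9), np.float64(3.8), np.float64(4.7)]
0.105 [np.float64(11.4), np.float64(4.8), np.float64(6.1)]
0.132 [np.float64(13.9), np.float64(5.9), np.float64(7.5)]
0.158 [np.float64(16.4), np.float64(6.9), np.float64(8.8)]
0.184 [np.float64(18.9), np.float64(8.0), np.float64(10.0)]
0.211 [np.float64(21.5), np.float64(8.9), np.float64(11.2)]
0.237 [np.float64(24.2), np.float64(9.8), np.float64(12.2)]
0.263 [np.float64(26.9), np.float64(10.7), np.float64(13.2)]
0.289 [np.float64(29.6), np.float64(11.6), np.float64(14.2)]
0.316 [np.float64(32.3), np.float64(12.5), np.float64(15.0)]
0.342 [np.float64(35.1), np.float64(13.5), np.float64(15.8)]
0.368 [np.float64(37.8), np.float64(14.4), np.float64(16.5)]
0.395 [np.float64(40.6), np.float64(15.4), np.float64(17.1)]
0.421 [np.float64(43.4), np.float64(16.3), np.float64(17.7)]
0.447 [np.float64(46.2), np.float64(17.3), np.float64(18.1)]
0.474 [np.float64(49.1), np.float64(18.2), np.float64(18.5)]
0.5 [np.float64(51.9), np.float64(19.2), np.float64(18.8)]
```

Emit:
jog_arm(steps=[{"delta_pos": [1.8,0.8,0],"turn": 0,"fingers": 25},{"delta_pos": [4.2,1.8,1.4],"turn": 0,"fingers": 25},{"delta_pos": [6.5,2.8,2.8],"turn": 0,"fingers": 25},{"delta_pos": [8.9,3.8,4.2],"turn": 0,"fingers": 25},{"delta_pos": [11.4,4.8,5.6],"turn": 0,"fingers": 25},{"delta_pos": [13.9,5.9,7],"turn": 0,"fingers": 25},{"delta_pos": [16.4,6.9,8.3],"turn": 0,"fingers": 25}])

```text
time_s: 10.78
position: [0.5218, 0.1667, 0.1407]
tcp_rot: [[0.321, 0.001, 0.947], [-0.947, 0.0, 0.321], [0.0, -1.0, 0.001]]
force: [-0.6, 0.1, 0.2]
opening: 0.252
```

```bash
python3 wl.py w8
```

```text
10.78 TCP rest [-0.0545 -0.0014  0.1207] F [-0.63  0.12  0.2 ]
```

View pics/w8.png

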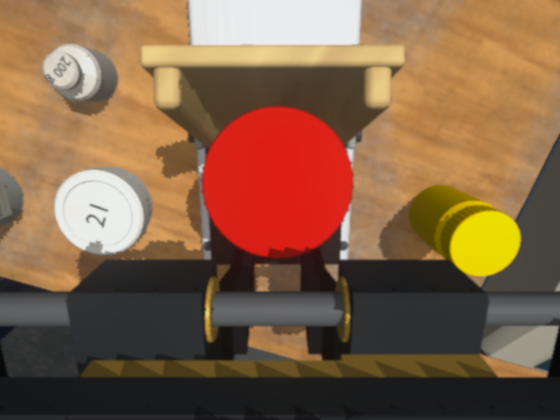

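The jar tips with the finger (lid at 278,182) and its head is going in between the lips (cols 168 and 378). I'll carry on.

Emit:
jog_arm(steps=[{"delta_pos": [2.5,1,1.3],"turn": 0,"fingers": 25},{"delta_pos": [5.1,2,2.5],"turn": 0,"fingers": 25},{"delta_pos": [7.8,2.9,3.6],"turn": 0,"fingers": 25},{"delta_pos": [10.5,3.8,4.6],"turn": 0,"fingers": 25},{"delta_pos": [13.2,4.7,5.6],"turn": 0,"fingers": 25},{"delta_pos": [15.9,5.6,6.4],"turn": 0,"fingers": 25},{"delta_pos": [18.7,6.6,7.2],"turn": 0,"fingers": 25}])

```text
time_s: 11.42
position: [0.5398, 0.1731, 0.1474]
tcp_rot: [[0.321, -0.001, 0.947], [-0.947, -0.0, 0.321], [-0.0, -1.0, -0.001]]
force: [-2.0, -0.9, -0.2]
opening: 0.246
```

```bash
python3 wl.py w9; python3 look.py a9
```

```text
11.42 TCP rest [-0.0354 -0.001   0.1274] F [-2.05 -0.92 -0.17]
11.47 [0.5409 0.1733 0.1477] [-2.59 -0.69 -0.17] 0.251
jar [-33.3   1.4  13.5] 0.9
jar_lid [  8.7  -3.  113.9] 0.57
hinge [ 1.3 -4.   2.6] 0.8
```

View pics/w9.png

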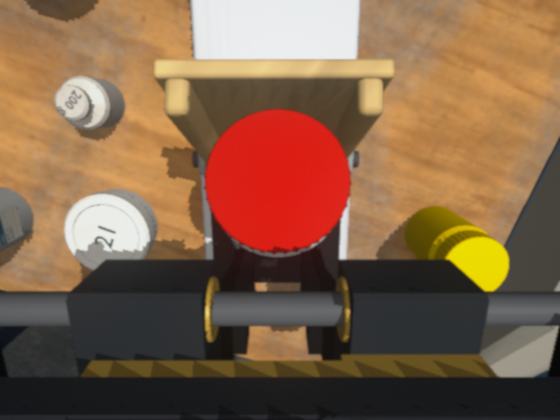

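View pics/a9.png

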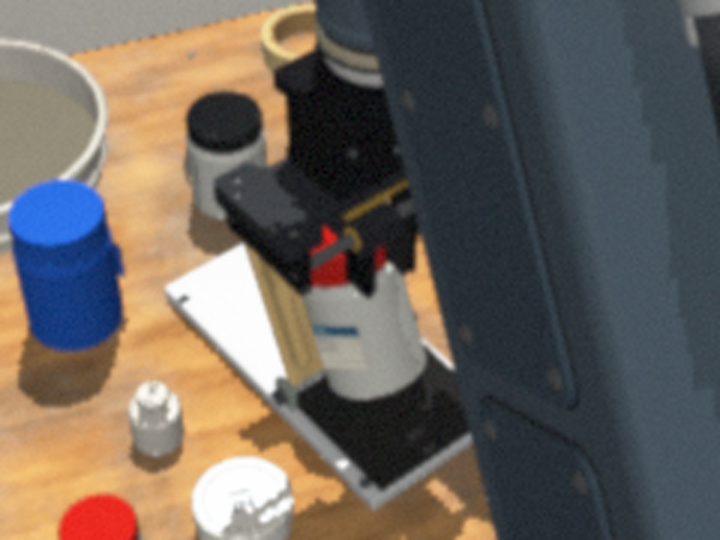

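Run:
```python
import numpy as np
b,s=63.5,95
P=lambda t:np.array([-b*np.cos(t)+s*np.sin(t),b*np.sin(t)+s*np.cos(t)])
def tab(t0,ts):
    for t in ts:
        d=P(t)-P(t0);print(round(t,3),[round(float(v),1) for v in (.947*d[0],.321*d[0],d[1])])
tab(.342,np.arange(.372,.95,.03)); print(); tab(.942,np.arange(.972,1.66,.03))
```

```text
0.372 [3.2, 1.1, 0.8]
0.402 [6.3, 2.1, 1.5]
0.432 [9.5, 3.2, 2.1]
0.462 [12.8, 4.3, 2.6]
0.492 [16.0, 5.4, 2.9]
0.522 [19.2, 6.5, 3.2]
0.552 [22.5, 7.6, 3.4]
0.582 [25.7, 8.7, 3.5]
0.612 [28.9, 9.8, 3.4]
0.642 [32.2, 10.9, 3.3]
0.672 [35.4, 12.0, 3.1]
0.702 [38.7, 13.1, 2.7]
0.732 [41.9, 14.2, 2.3]
0.762 [45.1, 15.3, 1.8]
0.792 [48.3, 16.4, 1.1]
0.822 [51.4, 17.4, 0.4]
0.852 [54.6, 18.5, -0.4]
0.882 [57.7, 19.6, -1.4]
0.912 [60.8, 20.6, -2.4]
0.942 [63.9, 21.6, -3.6]

0.972 [3.0, 1.0, -1.2]
1.002 [6.0, 2.0, -2.6]
1.032 [9.0, 3.0, -4.0]
1.062 [11.9, 4.0, -5.5]
1.092 [14.8, 5.0, -7.1]
1.122 [17.6, 6.0, -8.8]
1.152 [20.3, 6.9, -10.6]
1.182 [23.1, 7.8, -12.5]
1.212 [25.7, 8.7, -14.4]
1.242 [28.3, 9.6, -16.5]
1.272 [30.9, 10.5, -18.6]
1.302 [33.4, 11.3, -20.8]
1.332 [35.8, 12.1, -23.1]
1.362 [38.2, 12.9, -25.4]
1.392 [40.4, 13.7, -27.8]
1.422 [42.7, 14.5, -30.3]
1.452 [44.8, 15.2, -32.9]
1.482 [46.9, 15.9, -35.6]
1.512 [48.9, 16.6, -38.3]
1.542 [50.8, 17.2, -41.0]
1.572 [52.6, 17.8, -43.8]
1.602 [54.4, 18.4, -46.7]
1.632 [56.1, 19.0, -49.7]
```

Emit:
jog_arm(steps=[{"delta_pos": [3.2,1.1,0.7],"turn": 0,"fingers": 25},{"delta_pos": [6.3,2.1,1.3],"turn": 0,"fingers": 25},{"delta_pos": [9.5,3.2,1.8],"turn": 0,"fingers": 25},{"delta_pos": [12.8,4.3,2.2],"turn": 0,"fingers": 25},{"delta_pos": [16,5.4,2.5],"turn": 0,"fingers": 25},{"delta_pos": [19.2,6.5,2.8],"turn": 0,"fingers": 25},{"delta_pos": [22.5,7.6,3],"turn": 0,"fingers": 25},{"delta_pos": [25.7,8.7,3.1],"turn": 0,"fingers": 25},{"delta_pos": [28.9,9.8,3],"turn": 0,"fingers": 25},{"delta_pos": [32.2,10.9,2.9],"turn": 0,"fingers": 25}])

```text
time_s: 12.55
position: [0.5726, 0.1842, 0.1505]
tcp_rot: [[0.321, 0.0, 0.947], [-0.947, 0.0, 0.321], [0.0, -1.0, 0.0]]
force: [-2.4, -1.7, -0.1]
opening: 0.247
```

```bash
python3 wl.py w10; python3 look.py a10
```

```text
12.55 TCP rest [-0.0008 -0.0012  0.1305] F [-2.4  -1.75 -0.09]
12.6 [0.5736 0.1844 0.1505] [-0.8  -0.8   0.68] 0.249
jar_lid [ 39.6   0.9 105.8] 0.75
jar_lid [ 85.7  -1.2 105.1] 0.53
board_edge [ 84.3  -2.2 107.2] 0.55
hinge [ 2.9 -0.2  2.5] 0.85
```

View pics/w10.png

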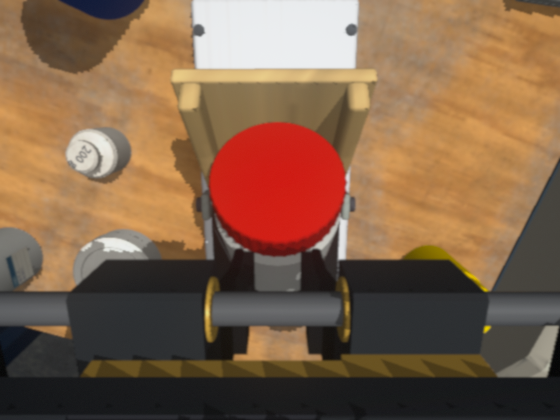

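View pics/a10.png

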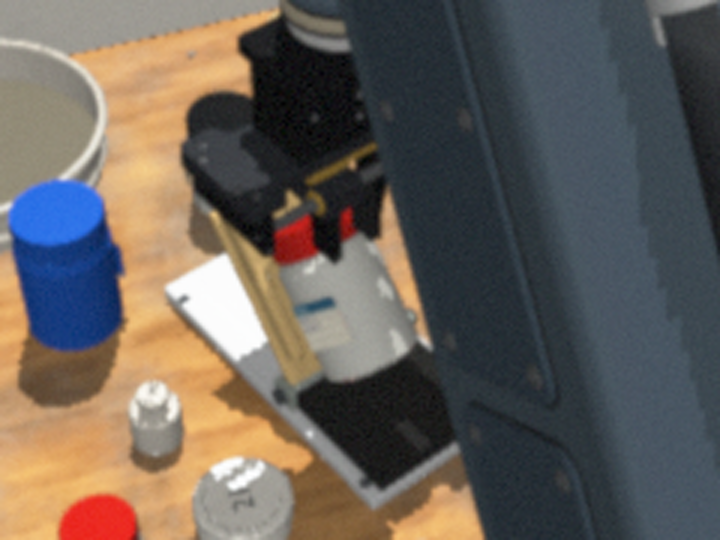

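Emit:
jog_arm(steps=[{"delta_pos": [3.2,1.1,-0.2],"turn": 0,"fingers": 25},{"delta_pos": [6.5,2.2,-0.6],"turn": 0,"fingers": 25},{"delta_pos": [9.7,3.3,-1],"turn": 0,"fingers": 25},{"delta_pos": [12.9,4.4,-1.5],"turn": 0,"fingers": 25},{"delta_pos": [16.1,5.5,-2.2],"turn": 0,"fingers": 25},{"delta_pos": [19.2,6.5,-2.9],"turn": 0,"fingers": 25},{"delta_pos": [22.4,7.6,-3.7],"turn": 0,"fingers": 25},{"delta_pos": [25.5,8.7,-4.7],"turn": 0,"fingers": 25},{"delta_pos": [28.6,9.7,-5.7],"turn": 0,"fingers": 25},{"delta_pos": [31.7,10.7,-6.9],"turn": 0,"fingers": 25}])

```text
time_s: 13.68
position: [0.6043, 0.1948, 0.1434]
tcp_rot: [[0.321, 0.0, 0.947], [-0.947, 0.0, 0.321], [-0.0, -1.0, 0.0]]
force: [-2.5, -0.4, 1.0]
opening: 0.246
```

```bash
python3 wl.py w11; python3 look.py a11
```

```text
13.68 TCP rest [ 0.0326 -0.0012  0.1234] F [-2.46 -0.39  0.96]
13.73 [0.605  0.195  0.1433] [-1.04 -0.04  0.64] 0.251
jar [-25.5   2.1  29.3] 0.89
jar_lid [73.4 -0.8 89.6] 0.72
jar_lid [ -0.   -0.3 -23.4] 0.17
board_edge [1.105e+02 1.000e-01 7.800e+01] 0.76
hinge [ 2.2 -4.3  1.5] 0.93
```

View pics/w11.png

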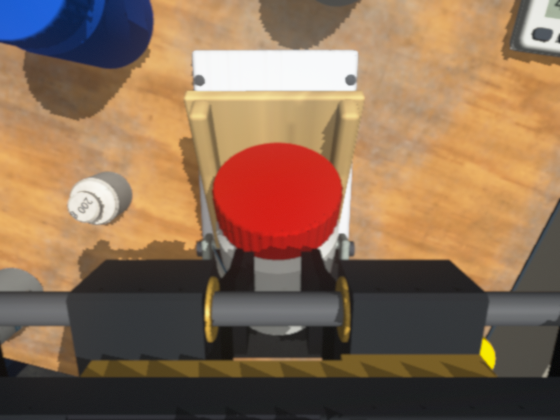

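View pics/a11.png

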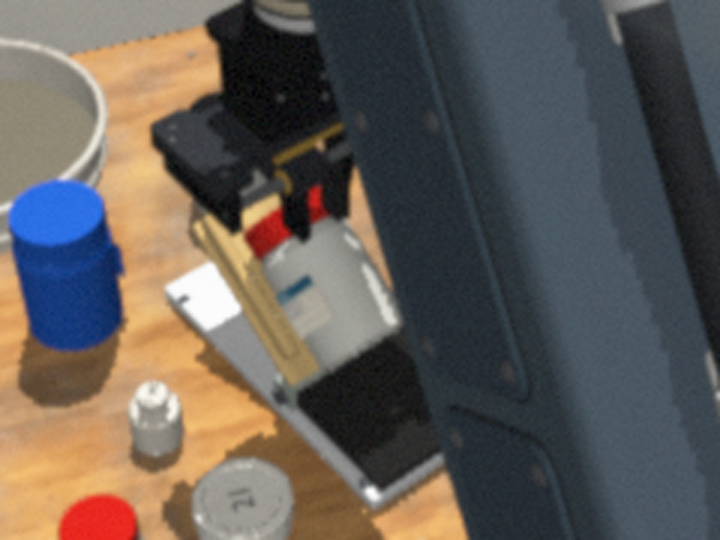

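Emit:
jog_arm(steps=[{"delta_pos": [3,1,-1.3],"turn": 0,"fingers": 25},{"delta_pos": [6,2,-2.7],"turn": 0,"fingers": 25},{"delta_pos": [9,3,-4.2],"turn": 0,"fingers": 25},{"delta_pos": [11.9,4,-5.7],"turn": 0,"fingers": 25},{"delta_pos": [14.8,5,-7.4],"turn": 0,"fingers": 25},{"delta_pos": [17.6,6,-9.1],"turn": 0,"fingers": 25},{"delta_pos": [20.3,6.9,-10.9],"turn": 0,"fingers": 25},{"delta_pos": [23.1,7.8,-12.9],"turn": 0,"fingers": 25},{"delta_pos": [25.7,8.7,-14.8],"turn": 0,"fingers": 25},{"delta_pos": [28.3,9.6,-16.9],"turn": 0,"fingers": 25}])

```text
time_s: 14.82
position: [0.6325, 0.2044, 0.1264]
tcp_rot: [[0.321, 0.0, 0.947], [-0.947, 0.0, 0.321], [-0.0, -1.0, 0.0]]
force: [-1.4, -0.6, 1.1]
opening: 0.25
```

```bash
python3 wl.py w12; python3 look.py a12
```

```text
14.82 TCP rest [ 0.0624 -0.0012  0.1064] F [-1.42 -0.56  1.05]
14.87 [0.6329 0.2045 0.126 ] [-0.1   0.42  1.13] 0.25
jar [-12.5   0.1  32. ] 0.77
jar_lid [92.3  1.1 64.1] 0.58
board_edge [128.4  -0.9  40.4] 0.74
hinge [ 2.5 -1.5  2.8] 0.92
```

View pics/w12.png

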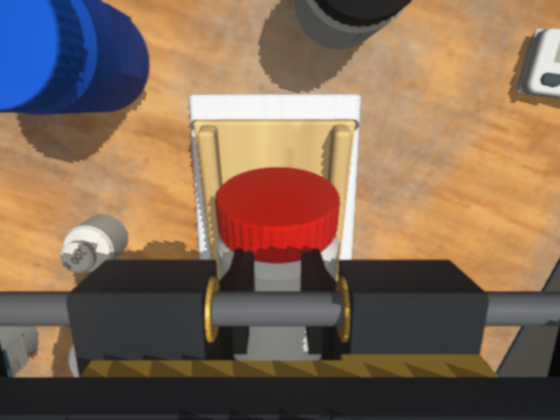

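View pics/a12.png

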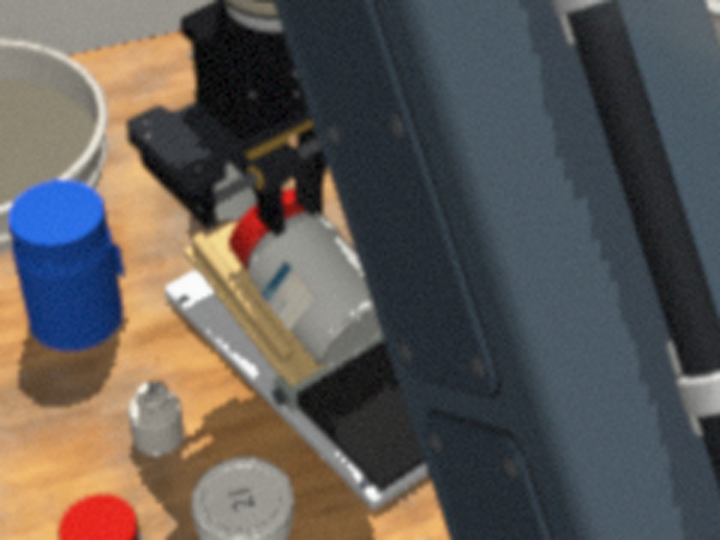

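Emit:
jog_arm(steps=[{"delta_pos": [2.6,0.9,-2.3],"turn": 0,"fingers": 25},{"delta_pos": [5.1,1.7,-4.6],"turn": 0,"fingers": 25},{"delta_pos": [7.5,2.5,-6.9],"turn": 0,"fingers": 25},{"delta_pos": [9.9,3.3,-9.3],"turn": 0,"fingers": 25},{"delta_pos": [12.1,4.1,-11.7],"turn": 0,"fingers": 25},{"delta_pos": [14.4,4.9,-14.2],"turn": 0,"fingers": 25},{"delta_pos": [16.5,5.6,-16.8],"turn": 0,"fingers": 25},{"delta_pos": [18.6,6.3,-19.5],"turn": 0,"fingers": 25},{"delta_pos": [19.6,6.7,-20.8],"turn": 0,"fingers": 25},{"delta_pos": [20.5,7,-22.2],"turn": 0,"fingers": 25}])

```text
time_s: 15.95
position: [0.653, 0.2114, 0.1042]
tcp_rot: [[0.321, 0.0, 0.947], [-0.947, 0.0, 0.321], [0.0, -1.0, 0.0]]
force: [0.4, -0.1, 0.9]
opening: 0.25
```

```bash
python3 wl.py w13; python3 look.py a13
```

```text
15.95 TCP rest [ 0.0841 -0.0012  0.0842] F [ 0.39 -0.1   0.88]
16.0 [0.6531 0.2114 0.1041] [ 0.48 -0.82  0.38] 0.25
jar [-0.7  0.4 34.1] 0.92
jar_lid [105.5   1.   35.2] 0.66
board_edge [134.9   1.4   2.8] 0.96
hinge [-0.6 -0.8  3. ] 0.86
hinge [105.9   0.4  36.3] 0.35
```

View pics/w13.png

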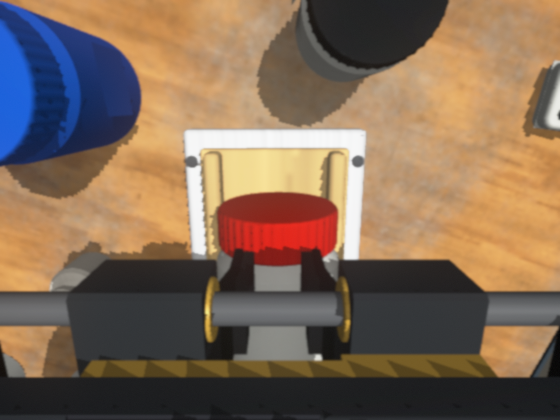

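View pics/a13.png

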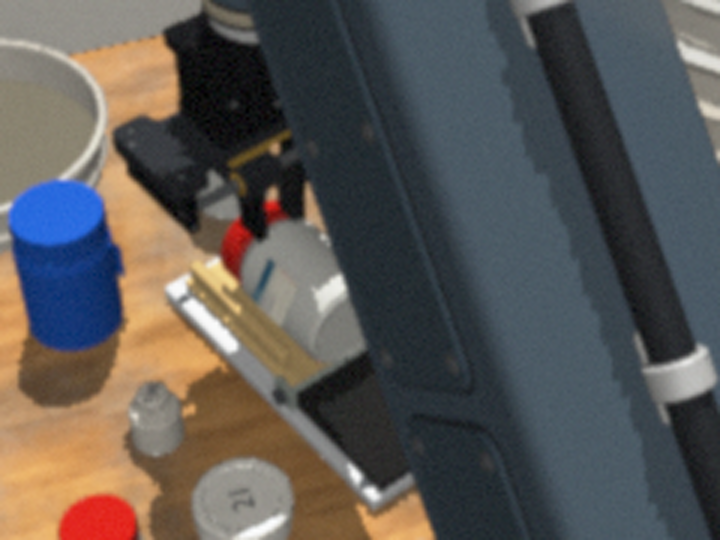

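Emit:
jog_arm(steps=[{"delta_pos": [0,0,-0.7],"turn": 0,"fingers": 25},{"delta_pos": [0,0,-1.4],"turn": 0,"fingers": 25},{"delta_pos": [0,0,-2.1],"turn": 0,"fingers": 25},{"delta_pos": [0,0,-2.8],"turn": 0,"fingers": 25},{"delta_pos": [0,0,-3.5],"turn": 0,"fingers": 25}])

```text
time_s: 16.67
position: [0.6534, 0.2113, 0.103]
tcp_rot: [[0.321, 0.002, 0.947], [-0.947, 0.0, 0.321], [0.001, -1.0, 0.002]]
force: [-2.2, -0.8, 12.2]
opening: 0.249
```

```bash
python3 wl.py w14
```

```text
16.67 TCP rest [ 0.0844 -0.0014  0.083 ] F [-2.18 -0.81 12.19]
```

Tool stopped with 12 N while the hinge needs about 4 N, and the fingertip is 66 mm over the pad, which is the lying jar's height. The board is on its stop, so I'll go straight up.

Emit:
jog_arm(steps=[{"delta_pos": [0,0,1],"turn": 0,"fingers": 25},{"delta_pos": [0,0,2],"turn": 0,"fingers": 25},{"delta_pos": [0,0,4],"turn": 0,"fingers": 25},{"delta_pos": [0,0,8],"turn": 0,"fingers": 25},{"delta_pos": [0,0,20],"turn": 0,"fingers": 25},{"delta_pos": [0,0,45],"turn": 0,"fingers": 25},{"delta_pos": [0,0,80],"turn": 0,"fingers": 25},{"delta_pos": [-30,-10,110],"turn": 0,"fingers": 25},{"delta_pos": [-65,-22,120],"turn": 0,"fingers": 25},{"delta_pos": [-100,-34,120],"turn": 0,"fingers": 25},{"delta_pos": [-135,-45,120],"turn": 0,"fingers": 25},{"delta_pos": [-135,-45,120],"turn": 0,"fingers": 25}])

```text
time_s: 17.72
position: [0.5066, 0.1648, 0.2202]
tcp_rot: [[0.322, -0.015, 0.947], [-0.947, -0.002, 0.322], [-0.003, -1.0, -0.014]]
force: [-2.2, 0.1, -1.0]
opening: 0.248
```

```bash
python3 wl.py w15; python3 look.py a15
python3 - <<'E'
from rig import *
import cv2,numpy as np
im=capture("top");cv2.imwrite("pics/a15top.png",cv2.resize(im[130:300,160:340,::-1],None,fx=3.5,fy=3.5))
for t in ["jar","jar_lid","board_edge","short_jar","weight","tin"]:
  for c in ["top","side"]:
    if c=="side": capture("side") if t=="jar" else 0
    print(t,c,[(np.round(d["position"],3).tolist(),round(d["confidence"],2)) for d in tip_of(t,c)])
E
```

```text
17.72 TCP rest [-0.0695  0.0017  0.2002] F [-2.23  0.08 -1.03]
17.77 [0.5121 0.1656 0.2211] [ 1.12 -0.6   1.14] 0.253
jar [-1.2  0.8 37. ] 0.59
jar_lid [103.2  -0.7  35.5] 0.7
board_edge [133.4  -2.4   2.2] 0.59
hinge [-1.  -0.8  1. ] 0.57
jar top [([0.692, 0.351, 0.001], 0.78), ([0.456, 0.378, 0.0], 0.74), ([0.558, 0.039, 0.002], 0.58), ([0.778, 0.214, -0.001], 0.41)]
jar side [([0.694, 0.352, 0.001], 0.95), ([0.571, 0.184, 0.054], 0.8), ([0.459, 0.381, 0.005], 0.6)]
jar_lid top [([0.673, 0.219, 0.053], 0.8), ([0.697, 0.348, 0.111], 0.67), ([0.558, 0.042, 0.071], 0.64), ([0.453, 0.385, 0.078], 0.56)]
jar_lid side [([0.678, 0.221, 0.056], 0.96), ([0.46, 0.38, 0.078], 0.89), ([0.689, 0.352, 0.111], 0.76)]
board_edge top [([0.7, 0.229, 0.022], 0.76)]
board_edge side [([0.701, 0.224, 0.021], 0.87), ([0.571, 0.325, 0.001], 0.24)]
short_jar top [([0.783, 0.215, 0.001], 0.9)]
short_jar side [([0.777, 0.214, -0.002], 0.64), ([0.572, 0.186, 0.056], 0.4)]
weight top [([0.572, 0.327, -0.002], 0.54)]
weight side [([0.571, 0.322, -0.002], 0.89)]
tin top [([0.48, 0.293, -0.006], 0.36)]
tin side [([0.482, 0.286, 0.002], 0.84)]
```

View pics/a15.png

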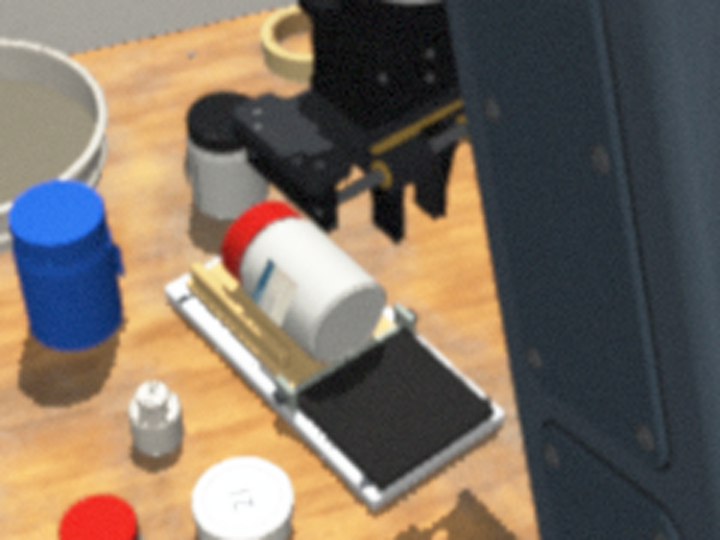

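View pics/a15top.png

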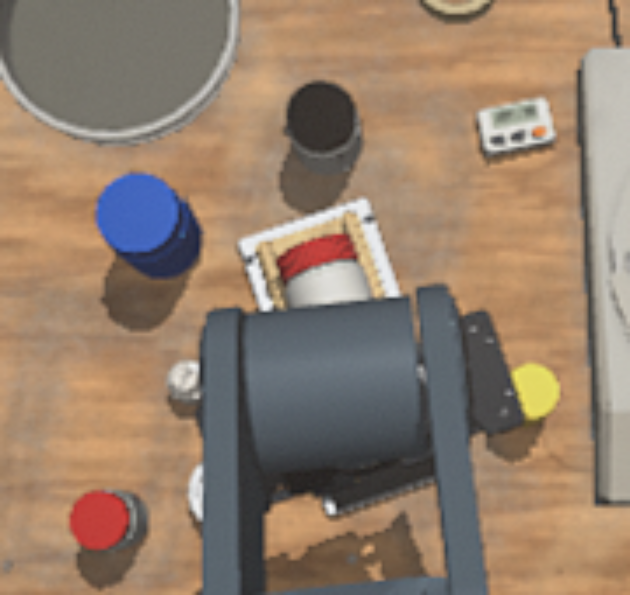

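View pics/w15.png

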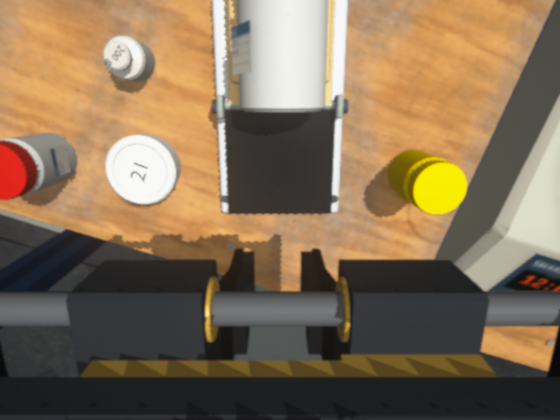

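The jar lies level along the lowered board with its lid away from the robot. Its underside is at the hinge line (wrist 283,107), the bystanders are where they were, and the arm is clear. Handing in.

```bash
python3 -c "
from rig import *
print(hand_in())"
```

```text
the job is handed in; nothing more can be done
None
```

The jar is lying on its side along the fully lowered board, lid away from the robot, and the job is handed in at about 18 s of the 50 s. `hand_in` gives no verdict, so I don't know how it was scored.

I slid the jar about 25 mm along the pad with the fingertips, held slightly apart, until its foot met the board. I then tipped it about the hinge by pushing on its lid, and pushed jar and board down together at about 0.35 rad/s.

**Forces:** The highest force I read was about 12 N, at the final press against the stop. It was about 7 N when the foot met the board and under 3 N otherwise. These are readings at the end of each move, so brief peaks in between would not show.

**Last checks:**

| Check | Measured |
|---|---|
| Jar underside, from hinge line | about -1 mm along x, +1 mm sideways |
| Jar lid centre, from hinge line | about +103 to 106 mm along x, -1 mm sideways |
| Height of jar axis over the table | 54 to 57 mm, level within a few hundredths of a radian |
| Board's free edge, over the pad | about 2 mm or less, so about 1.55 rad or more |
| Bystanders | within about 5 mm of their starting places (detection noise) |
| Robot | clear of everything |

**Disagreements:**
- **Hinge position:** estimates varied by about 4 mm along x. The stop I felt at the foot put it 2 to 3 mm further from the robot than my first estimate, still well inside tolerance.
- **Rear push:** when the foot met the board, the gripper's body probably touched the lid lightly, with about 5 N upward on the tool. I backed off slowly and the jar stood upright again.
- **Top camera:** in the last check it did not detect the jar itself, because the arm covered it. The side and wrist views showed it.

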